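Lock the bayonet ring of the air-line filter

TASK

Two air-line units stand bowl-up on the bench for service, their bayonet rings fitted but not yet locked. On the filter, the one with the tall clear domed bowl, twist the black ring clockwise (seen from above) about a quarter turn until it clicks locked and its pointer meets the mark on the head, then let go. Leave the ring of the other unit, the one with the short flat metal bowl, unlocked as it is.

Things in the scene. Friction and masses are not known exactly. Their poses are not given: they have to be found in the camera images.
- filter_ring (a joint): angle of the filter's bayonet ring, rad: 0 unlocked stop, grows CLOCKWISE seen from above, 1.4 (80 degrees) locked stop; starts at 0. An over-centre spring resists with at most 0.25 N m; past about 1.0 rad it snaps the ring on to 1.4 and holds it there; let go before 0.8, the ring springs back to 0. Its pointer shows the angle.
- filter_grip (a point): centre of the filter's ring, on its upright axis, 47 mm above the worktop; z up, -x towards the lock mark. Ring: black, ribbed, round, 56 mm across, grip band 36 to 58 mm high, grip at any yaw; under it a 62 mm skirt with a dark steel pointer reaching 42 mm from the axis. The fixed clear domed bowl, 42 mm across, rises inside the ring to 85 mm. The unit is screwed down.
- drain_ring (a joint): angle of the other unit's ring, rad, to be left unlocked: same meaning, mechanism and start.
- drain_grip (a point): same point on the other unit, which differs only in its bowl: a flat-topped aluminium cap, 42 mm across, top at 62 mm. Under each ring: a 76 mm square aluminium head, top at 30 mm, brass ports left and right, a dark steel lug (the lock mark) at its -x edge, a 76 x 112 mm foot. Units at least 150 mm apart, either one on the left.

How it is judged:
At the end, for the whole second after the job is handed in: The filter's ring is locked: past the click and within 0.15 rad (9 degrees) of its locked stop at 1.4 rad; the other unit's ring is still unlocked, under 0.5 rad (value of joint filter_ring above 1.25 rad and value of joint drain_ring below 0.5 rad); the robot touches nothing.
It fails at once if the ring of the other unit is turned past 0.5 rad (value of joint drain_ring above 0.5 rad).
It also fails if it takes over 35 s, if anything falls off the work surface, if the arm or the gripper's body presses on something with over 40 N, if the wrist force passes 120 N, or if a joint passes its speed limit or range.

ROBOT

A 6-joint arm with a two-finger parallel gripper is mounted at the origin on a cart in front of the work surface, level with it; the furniture and walls round the work are solid. World frame = base frame: x ahead of the robot, y to its left, z up, the work surface at z = 0. Lengths are in m, angles in rad, forces in N, time in s.
With the tool pointing down it reaches from about 0.35 to 0.775 m from the base axis. Payload 7.3 kg.
Tool frame: the origin (TCP) lies midway between the tips of the shut fingers; the grasp point (between the pads) lies 19 mm behind it (robot.grip_depth is the z of the grasp point in the tool frame, in m); z points along the fingers, y is the line along which they close (so a half turn about z gives the same grasp; the last joint's range is limited). The gripper opens to 92 mm and grips with 3 to 60 N. Pads are 19 mm wide; open, the fingers measure 130 mm over their backs; the gripper's body (75 mm by 190 mm) begins 47 mm behind the grasp point.
Start: joints at [1.184, 0.342, 1.524, -0, 1.275, -0.146], TCP at [0.125, 0.51, 0.227] pointing down, gripper open.
Joint ranges: [-2.53, 2.53], [-0.77, 2.02], [0.04, 2.7], [-1, 4.14], [0.28, 2.66], [-3.11, 3.11]. Speed limits (rad/s): [2.57, 2.57, 3.14, 3.14, 3.14, 3.14].

INTERFACE

Orientations are given as [roll, pitch, yaw] about the fixed x, y, z axes, in that order (R = Rz(yaw) Ry(pitch) Rx(roll)).
In Python, from cell import robot, viewer gives the robot as it stands.
- The arm moves only by the tool step_arm, never from a script. Its argument "increments" is a list of rows, each an object with "delta_pos": the shift along the tool's x, y, z in cm, a list of three; "dr": the turn, a rotation vector about the tool's x, y, z in degrees, a list of three; "fingers": the closure, from -1 (fully open) to 1 (shut), so that 0 is half open. In form: [{"delta_pos": [tx, ty, tz], "dr": [wx, wy, wz], "fingers": fingers}, ...]. A call has exactly 5 rows; each row is the pose to reach, as a shift and turn from the pose commanded when the call began, along the tool's axes at that moment; what a row does not reach only later rows make up. A row lasts 1/8 s, in which the tool goes at most 62.5 mm and 10.7 degrees, less where a joint would pass 70% of its speed; a pose out of reach is approached as far as the arm can. A call with a gripper value outside its range is refused whole. The fingers move at their own pace and stop on an object; "newtons" is the grip in N (left out, the last holds). Time passes only in rows, so rows that repeat a pose let the fingers close, or fill a call up. It gives the time, the measured TCP pose, the force, the opening and the grip force at its end, in the units of the state.
- robot.observe(): the state, without advancing time (a new reading comes with each control period).
- viewer.read_camera(name): name is "scene" or "top" or "wrist"; returns the picture (400x640x3 uint8, red, green, blue); there is no depth.
- viewer.camera_params(name): a dict with "K" (3x3 intrinsics, pixels), "T" (4x4, takes a point from camera to world coordinates). Camera axes: x right, y down, z forward; pixel columns grow to the right and rows downward; lengths in m; the calibration is good to about 2 mm. A picture is of the moment at which its call begins: read the wrist's pose just before it. camera_params takes no time and is no camera call; for the wrist camera it gives the pose at the moment of the call.
- robot.hand_in(): hands the job in; it is judged then, once.
The state is a dict: "time": time; "qpos": joint angles; "qvel": joint speeds; "joint_efforts": joint torques, N m; "tool_pos": TCP position; "tool_rot": TCP orientation; "contact_force": force on the tool from outside, world axes, zero at the start; "torque": the same for the moment, N m; "opening": finger opening in m; "grip_force": force on a finger pad.
Only numpy, scipy, OpenCV 4.12 (cv2) and the standard library are available. Lean on these libraries where they do the work, as an engineer would, in place of code of your own. Each camera call takes 0.05 s, during which the arm holds its last target. There are 200 camera calls.

## Working session

There is one attempt and no reset: what is moved stays moved. The work goes in short steps, Python scripts to look and compute and a tool call to move; the robot and the scene stay as the last step left them, time stands still between calls to the robot, and variables do not carry over. Pictures are saved under pics/ and viewed, at most 10 in all, crops included, and the job is handed in when it is done.

Besides the shell and the picture viewer there is one more tool, called after "Request:" as name(argument=value, ...) on one line, values as JSON. step_arm: Moves the arm, as the interface text tells. Its arguments: {"type":"object","properties":{"increments":{"type":"array"},"newtons":{"type":"number"}},"required":["increments"]}

```bash
mkdir -p pics
python3 - <<'E'
from cell import robot, viewer
import cv2,numpy as np
for n in ("top","scene"):
    cv2.imwrite(f"pics/{n}0.png",viewer.read_camera(n)[:,:,::-1])
    p=viewer.camera_params(n);print(n,p["K"].round(1).tolist(),p["T"].round(4).tolist())
s=robot.observe();print(s["time"],s["tool_pos"],s["tool_rot"],robot.grip_depth)
E
```

```text
top [[455.7, 0.0, 312.4], [0.0, 455.7, 195.3], [0.0, 0.0, 1.0]] [[-0.003, -0.9924, 0.1228, 0.445], [-0.9999, 0.0048, 0.0145, -0.0277], [-0.015, -0.1227, -0.9923, 0.9135], [0.0, 0.0, 0.0, 1.0]]
scene [[363.2, 0.0, 321.1], [0.0, 363.2, 197.3], [0.0, 0.0, 1.0]] [[0.7797, -0.4671, 0.417, 0.188], [-0.6259, -0.6011, 0.4969, -0.419], [0.0185, -0.6485, -0.761, 0.7092], [0.0, 0.0, 0.0, 1.0]]
0.1 [0.12504282 0.50953509 0.22612459] [-3.14027068e+00 -2.03171752e-04  2.90079103e+00] -0.0188
```

View pics/top0.png

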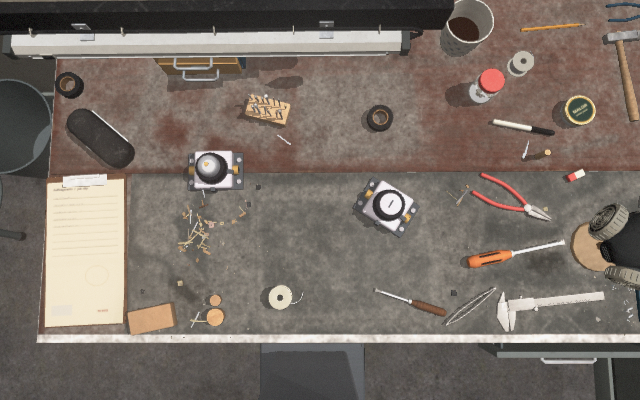

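View pics/scene0.png

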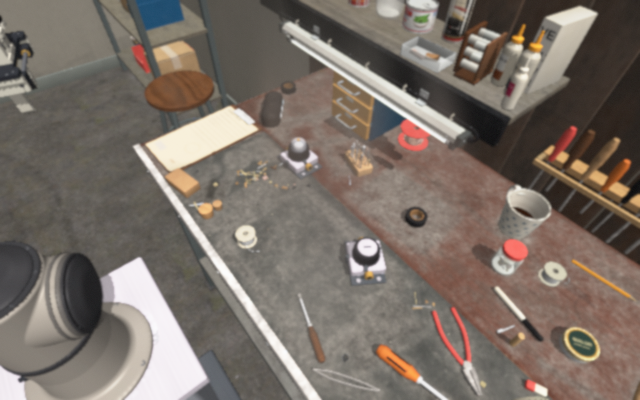

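The top view shows the domed filter at about (210,167) and the flat-capped drain unit at about (390,206). The lamp bar is behind the filter. I'll enlarge the filter next.

```bash
cat > h.py <<'E'
from cell import robot, viewer
import cv2,numpy as np
def ray(n,u,v,z):
    p=viewer.camera_params(n);T=p["T"];d=T[:3,:3]@np.linalg.inv(p["K"])@[u,v,1]
    return T[:3,3]+d*(z-T[2,3])/d[2]
def proj(n,P):
    p=viewer.camera_params(n);T=p["T"];c=p["K"]@(T[:3,:3].T@(np.array(P)-T[:3,3]));return c[:2]/c[2]
E
python3 - <<'E'
from h import *
i=cv2.imread("pics/top0.png")[137:207,170:250]
j=cv2.imread("pics/scene0.png")[125:185,265:335]
cv2.imwrite("pics/c0.png",np.hstack([cv2.resize(i,(480,420),interpolation=2),cv2.resize(j,(320,420),interpolation=2)]))
print(ray("top",210,167,.047),ray("top",390,206,.047),ray("top",210,40,.3))
E
```

```text
[0.60848153 0.18325573 0.047     ] [ 0.53098406 -0.16288529  0.047     ] [0.74409066 0.12617579 0.3       ]
```

View pics/c0.png

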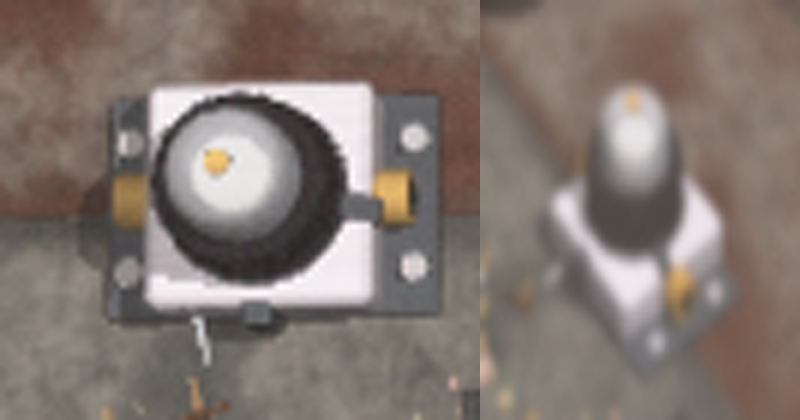

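In the crop, the ring spans 152–347 by 93–283, the head 147–374 by 83–307 and the lug sits at (258,313). The pointer is at (365,207), i.e. towards world −y. Next I work out the axis and the lamp height.

Run:
```python
from h import *
c=lambda x,y:(170+x/6-.5,137+y/6-.5)
def show(l,x,y,z): print(l,ray("top",*c(x,y),z).round(4))
show("head",260,195,.03);show("ring",249,188,.046);show("domeTip",216,160,.085);show("lug",258,313,.03);show("ptr",378,208,.033)
show("hdL",147,195,.03);show("hdR",374,195,.03);show("hdT",260,83,.03);show("hdB",260,307,.03)
print("tip scene",ray("scene",298.3,139.3,.085).round(4))
def tri(a,b):
    M=[];
    for n,(u,v) in (("top",a),("scene",b)):
        p=viewer.camera_params(n);P=p["K"]@np.linalg.inv(p["T"])[:3];M.append(P)
    X=cv2.triangulatePoints(M[0],M[1],np.array(a,float),np.array(b,float))[:,0];return X[:3]/X[3]
print("lamp end",tri((404,50),(455,140)),tri((12,55),(285,30)))
```

```text
head [0.6076 0.1817 0.03  ]
ring [0.607  0.1815 0.046 ]
domeTip [0.6086 0.1826 0.085 ]
lug [0.5684 0.1814 0.03  ]
ptr [0.6025 0.1421 0.033 ]
hdL [0.6079 0.219  0.03  ]
hdR [0.6074 0.1441 0.03  ]
hdT [0.6453 0.1826 0.03  ]
hdB [0.5704 0.1808 0.03  ]
tip scene [0.6075 0.1802 0.085 ]
lamp end [ 0.75338937 -0.15921959  0.2380951 ] [0.76391178 0.46204339 0.22211525]
```

Axis is at about (0.6075, 0.1818). The head measures 75 mm and the scene view of the dome tip agrees within 2 mm. The lamp is at x≥0.75, so it is clear. Next: move above the filter, turned so the 80° of travel straddles the y direction.

Request:
step_arm(increments=[{"delta_pos":[-5.5,-2,0],"dr":[0,0,-6],"fingers":-1},{"delta_pos":[-11,-4,0],"dr":[0,0,-12],"fingers":-1},{"delta_pos":[-16.5,-6.1,0],"dr":[0,0,-18],"fingers":-1},{"delta_pos":[-22,-8.1,0],"dr":[0,0,-24],"fingers":-1},{"delta_pos":[-27.3,-10.1,0],"dr":[0,0,-30],"fingers":-1}], newtons=40)

```text
time: 0.72
tool_pos: [0.3675, 0.3453, 0.2265]
tool_rot: [3.142, -0.0, -2.855]
contact_force: [-0.5, 0.4, 0.1]
opening: 0.0916
grip_force: 0.0
```

Request:
step_arm(increments=[{"delta_pos":[-3.7,-4.5,0.5],"dr":[0,0,-6],"fingers":-1},{"delta_pos":[-7.4,-9,1],"dr":[0,0,-12],"fingers":-1},{"delta_pos":[-11.1,-13.5,2],"dr":[0,0,-18],"fingers":-1},{"delta_pos":[-14.8,-18,3],"dr":[0,0,-24],"fingers":-1},{"delta_pos":[-18.6,-22.6,4],"dr":[0,0,-27],"fingers":-1}])

```text
time: 1.35
tool_pos: [0.6091, 0.1803, 0.186]
tool_rot: [3.141, -0.0, -2.385]
contact_force: [0.1, 0.2, 0.9]
opening: 0.0919
grip_force: 0.0
```

Run:
```python
from h import *
cv2.imwrite("pics/w1.png",viewer.read_camera("wrist")[:,:,::-1])
s=robot.observe();print(s["tool_pos"],s["tool_rot"],s["qpos"])
for P in ((.6075,.1818,.085),(.6075,.1818,.058),(.6025,.1421,.033),(.5684,.1814,.03)):print(proj("wrist",P))
```

```text
[0.61390299 0.17485685 0.18353548] [-3.13897670e+00 -1.53448516e-03 -2.38775315e+00] [ 0.15902223  0.58442032  1.24904616 -0.00313418  1.30793248 -2.1648015 ]
[329.79240463 205.75292445]
[328.96036217 197.76427514]
[304.79975159 163.76606626]
[352.83037161 165.16213361]
```

View pics/w1.png

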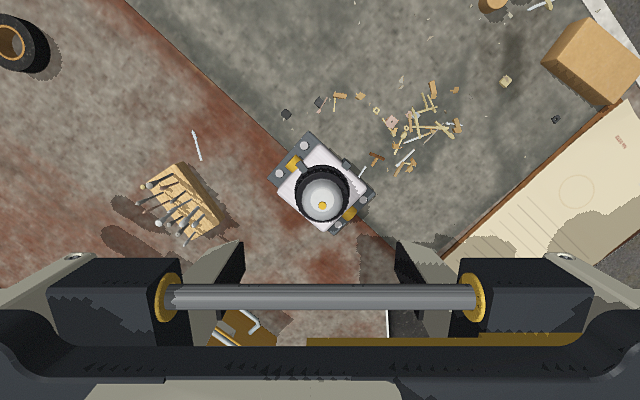

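The dome tip is at (322,205) against a predicted (330,206), but the arm was still settling. I'll hold and lower a little, then recheck.

Request:
step_arm(increments=[{"delta_pos":[0,0,2],"dr":[0,0,0],"fingers":-1},{"delta_pos":[0,0,4],"dr":[0,0,0],"fingers":-1},{"delta_pos":[0,0,5],"dr":[0,0,0],"fingers":-1},{"delta_pos":[0,0,5],"dr":[0,0,0],"fingers":-1},{"delta_pos":[0,0,5],"dr":[0,0,0],"fingers":-1}])

```text
time: 2.02
tool_pos: [0.6083, 0.1818, 0.1376]
tool_rot: [-3.141, 0.001, -2.387]
contact_force: [-0.4, -0.3, 0.8]
opening: 0.0919
grip_force: 0.0
```

Run:
```python
from h import *
for k in range(6): i=viewer.read_camera("wrist")
cv2.imwrite("pics/w2.png",i[60:320,180:460,::-1].repeat(2,0).repeat(2,1))
s=robot.observe();print(s["tool_pos"],s["tool_rot"],s["time"])
for P in ((.6075,.1818,.085),(.6075,.1818,.058),(.6025,.1421,.033),(.5684,.1814,.03)):print((proj("wrist",P)-[180,60])*2)
```

```text
[0.60805531 0.18163481 0.13718272] [-3.14121601e+00  6.90446930e-04 -2.38748705e+00] 2.325
[280.08708618 326.38120404]
[279.99521022 303.85496473]
[224.43838847 222.82772238]
[336.71516126 225.85775673]
```

View pics/w2.png

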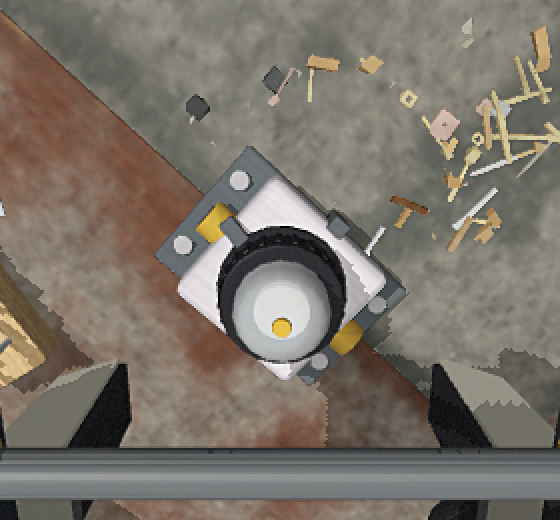

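The dome tip is at (281,327) against a predicted (280,326), so it is aligned within a millimetre. Lowering so the fingertips sit just above the skirt, z≈0.040.

Request:
step_arm(increments=[{"delta_pos":[0,0,4],"dr":[0,0,0],"fingers":-1},{"delta_pos":[0,0,7],"dr":[0,0,0],"fingers":-1},{"delta_pos":[0,0,9],"dr":[0,0,0],"fingers":-1},{"delta_pos":[0,0,9.7],"dr":[0,0,0],"fingers":-1},{"delta_pos":[0,0,9.7],"dr":[0,0,0],"fingers":-1}])

```text
time: 2.95
tool_pos: [0.608, 0.1816, 0.0399]
tool_rot: [3.142, 0.0, -2.388]
contact_force: [-0.3, -0.5, 0.4]
opening: 0.0919
grip_force: 0.0
```

Request:
step_arm(increments=[{"delta_pos":[0,0,0],"dr":[0,0,0],"fingers":1},{"delta_pos":[0,0,0],"dr":[0,0,0],"fingers":1},{"delta_pos":[0,0,0],"dr":[0,0,0],"fingers":1},{"delta_pos":[0,0,0],"dr":[0,0,0],"fingers":1},{"delta_pos":[0,0,0],"dr":[0,0,0],"fingers":1}], newtons=40)

```text
time: 3.58
tool_pos: [0.6076, 0.1821, 0.04]
tool_rot: [3.141, 0.0, -2.388]
contact_force: [-2.5, 2.3, 2.6]
opening: 0.0549
grip_force: 40.0
```

Gripped on the ring: opening is 55 mm and grip force 40 N. Twisting clockwise (+z of the tool).

Request:
step_arm(increments=[{"delta_pos":[0,0,0],"dr":[0,0,8],"fingers":1},{"delta_pos":[0,0,0],"dr":[0,0,16],"fingers":1},{"delta_pos":[0,0,0],"dr":[0,0,24],"fingers":1},{"delta_pos":[0,0,0],"dr":[0,0,32],"fingers":1},{"delta_pos":[0,0,0],"dr":[0,0,40],"fingers":1}])

```text
time: 4.2
tool_pos: [0.6075, 0.1823, 0.04]
tool_rot: [3.141, -0.0, -3.09]
contact_force: [-3.6, 3.9, 3.8]
opening: 0.0551
grip_force: 40.0
```

Request:
step_arm(increments=[{"delta_pos":[0,0,0],"dr":[0,0,10],"fingers":1},{"delta_pos":[0,0,0],"dr":[0,0,20],"fingers":1},{"delta_pos":[0,0,0],"dr":[0,0,30],"fingers":1},{"delta_pos":[0,0,0],"dr":[0,0,39],"fingers":1},{"delta_pos":[0,0,0],"dr":[0,0,39],"fingers":1}])

```text
time: 4.82
tool_pos: [0.6075, 0.1824, 0.04]
tool_rot: [3.141, -0.001, 2.518]
contact_force: [-2.8, 4.6, 2.8]
opening: 0.0556
grip_force: 40.0
```

Run:
```python
from h import *
i=viewer.read_camera("wrist")
cv2.imwrite("pics/w3.png",i[100:400,120:520,::-1].repeat(2,0).repeat(2,1))
s=robot.observe();print(s)
```

```text
{'time': 4.875, 'qpos': array([ 1.70339095e-01,  7.24051356e-01,  1.41707683e+00,  1.37827608e-03,
        1.00086903e+00, -7.79512768e-01]), 'qvel': array([ 9.93215627e-05, -5.38919797e-04,  9.69166584e-04,  8.41290516e-04,
       -1.76151312e-03, -1.63601977e-02]), 'joint_efforts': array([-3.15639228e+00, -5.56060696e+01, -2.07795596e+01, -1.29970696e+00,
       -6.78043943e-01,  5.52464474e-02]), 'tool_pos': array([0.6074771 , 0.18238614, 0.03993748]), 'tool_rot': array([ 3.14106522e+00, -1.10983231e-03,  2.51990457e+00]), 'contact_force': array([-2.66535764,  4.78583782,  4.01738822]), 'torque': array([ 0.56257923,  0.57450321, -0.20918466]), 'grip_force': 40.000927448272705, 'opening': 0.0552058390042908}
```

View pics/w3.png

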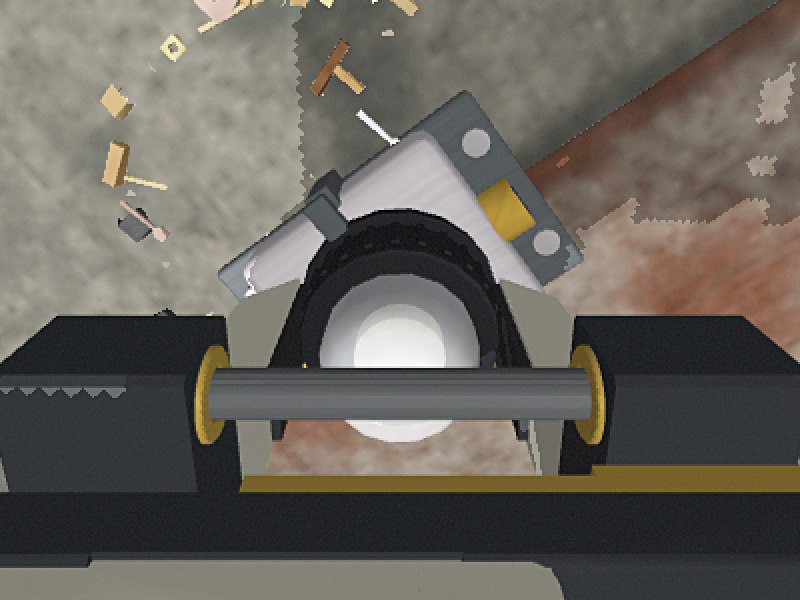

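The pointer at (325,215) now meets the lug at (325,187) after a turn of about 79°. Opening the fingers and lifting.

Request:
step_arm(increments=[{"delta_pos":[0,0,0],"dr":[0,0,0],"fingers":-1},{"delta_pos":[0,0,0],"dr":[0,0,0],"fingers":-1},{"delta_pos":[0,0,0],"dr":[0,0,0],"fingers":-1},{"delta_pos":[0,0,0],"dr":[0,0,0],"fingers":-1},{"delta_pos":[0,0,0],"dr":[0,0,0],"fingers":-1}])

```text
time: 5.5
tool_pos: [0.608, 0.1815, 0.0397]
tool_rot: [3.142, 0.0, 2.517]
contact_force: [0.6, 0.1, -0.4]
opening: 0.092
grip_force: 0.0
```

Request:
step_arm(increments=[{"delta_pos":[0,0,-3],"dr":[0,0,0],"fingers":-1},{"delta_pos":[0,0,-6],"dr":[0,0,0],"fingers":-1},{"delta_pos":[0,0,-9],"dr":[0,0,0],"fingers":-1},{"delta_pos":[0,0,-11],"dr":[0,0,0],"fingers":-1},{"delta_pos":[0,0,-11],"dr":[0,0,0],"fingers":-1}])

```text
time: 6.12
tool_pos: [0.6088, 0.1817, 0.1514]
tool_rot: [3.139, 0.003, 2.517]
contact_force: [-0.0, 0.1, -0.7]
opening: 0.0918
grip_force: 0.0
```

Run:
```python
from h import *
for k in range(4): i=viewer.read_camera("wrist")
a=i[60:320,180:460,::-1].repeat(2,0).repeat(2,1)
t=viewer.read_camera("top")[165:245,350:430,::-1]
cv2.imwrite("pics/w4.png",np.hstack([a[:,:],cv2.resize(t,(240,520))]))
s=robot.observe();print(s["time"],s["tool_pos"],s["opening"],s["contact_force"])
```

```text
6.375 [0.60728717 0.18144852 0.14832184] 0.0920053445629421 [ 0.33079613 -0.18202666 -0.70717338]
```

View pics/w4.png

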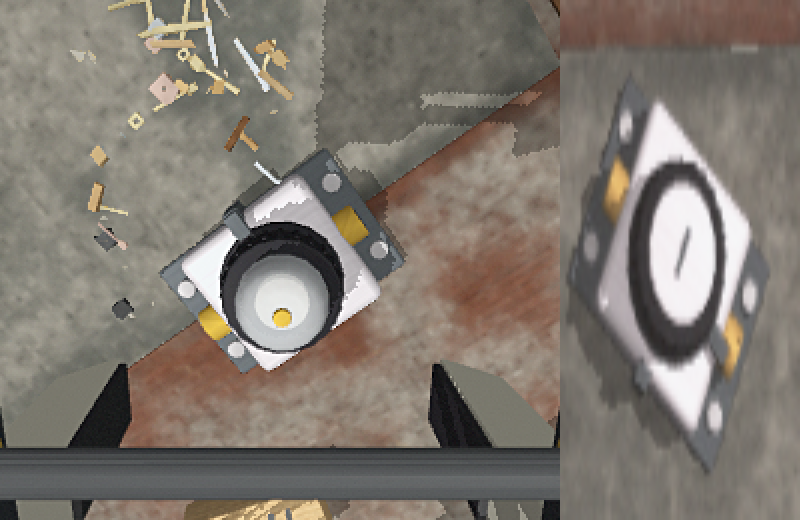

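With the fingers off, the filter's pointer stays in line with the lug at (236,222). The drain ring's pointer is still at its port side (715,350), so it has not been turned.

```bash
python3 -c "
from cell import robot
print(robot.hand_in())"
```

```text
the job is handed in; nothing more can be done
None
```

The filter's ring is turned to its mark and stayed there after release, the other unit's ring is untouched, and the job was handed in at about 6.4 s; hand-in returned no verdict.

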